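Third hand at the taping jig

ROBOT

A 7-joint arm with a two-finger parallel gripper is mounted at the origin on a cart in front of the work surface, level with it; the furniture and walls round the work are solid. World frame = base frame: x ahead of the robot, y to its left, z up, the work surface at z = 0. Lengths are in m, angles in degrees, forces in N, time in s.
With the tool pointing down it reaches from about 0.4 to 0.925 m from the base axis. Payload 5.6 kg.
Tool frame: the origin (TCP) lies midway between the tips of the shut fingers; the grasp point (between the pads) lies 19 mm behind it; z points along the fingers, y is the line along which they close (so a half turn about z gives the same grasp; the last joint's range is limited). The gripper opens to 85 mm and grips with 20 to 120 N. Pads are 22 mm wide; open, the fingers measure 114 mm over their backs; the gripper's body (76 mm by 85 mm) begins 54 mm behind the grasp point. The pads swing forward as they close: fully open they stand 13 mm farther back than shut.
Start: joints at [70.531, 26.786, -0.665, 91.828, 0.344, 61.387, -3.226], TCP at [0.19, -0.622, 0.231] pointing down, gripper open.
Joint ranges: [-144.91, 144.91], [-17.63, 115.5], [-89.93, 88.59], [15.96, 139.68], [-74.01, 254.01], [8.47, 105.57], [-167.45, 167.45]. Speed limits (degrees/s): [147.25, 147.25, 180, 180, 180, 180, 180].

INTERFACE

Orientations are given as [roll, pitch, yaw] about the fixed x, y, z axes, in that order (R = Rz(yaw) Ry(pitch) Rx(roll)).
In Python, from station import get_state, grab_frame, camera_params, sign_off gives the robot as it stands.
- The arm moves only by the shell command python3 -m jog 'ROWS' [FORCE]. ROWS is JSON, one flat list of numbers, 7 for each row, row after row: the shift along the tool's x, y, z in cm, then the turn, a rotation vector about the tool's x, y, z in rad, then the opening, from 0 (shut) to 1 (fully open). A call has exactly 10 rows; each row is the pose to reach, as a shift and turn from the pose commanded when the call began, along the tool's axes at that moment; what a row does not reach only later rows make up. A row lasts 1/12 s, in which the tool goes at most 41.7 mm and 7.16 degrees, less where a joint would pass 70% of its speed; a pose out of reach is approached as far as the arm can. A call with a gripper value outside its range is refused whole. The fingers move at their own pace and stop on an object; FORCE is the grip in N (left out, the last holds). Time passes only in rows, so rows that repeat a pose let the fingers close, or fill a call up. It gives the time, the measured TCP pose, the force, the opening and the grip force at its end, in the units of the state.
- get_state(): the state, without advancing time (a new reading comes with each control period).
- grab_frame(name): name is "scene" or "top" or "wrist"; returns (picture, depth): 420x560x3 uint8, red, green, blue; 420x560 float32, m along the optical axis (not along the pixel's ray), 0 where there is no reading.
- camera_params(name): a dict with "fx", "fy", "cx", "cy" (pixels), "origin" and "orientation" of the camera in the world. Camera axes: x right, y down, z forward; pixel columns grow to the right and rows downward; lengths in m; the calibration is good to about 2 mm. The wrist camera is an equidistant fisheye: a pixel r from the principal point sees the ray r / f radians off the axis. A picture is of the moment at which its call begins: read the wrist's pose just before it. camera_params takes no time and is no camera call; for the wrist camera it gives the pose at the moment of the call.
- sign_off(): hands the job in; it is judged then, once.
The state is a dict: "time": time; "joint_pos": joint angles; "joint_velocities": joint speeds; "effort": joint torques, N m; "eef_pos": TCP position; "eef_rot": TCP orientation; "ft_force": force on the tool from outside, world axes, zero at the start; "wrist_torque": the same for the moment, N m; "width": finger opening in m; "grasp_force": force on a finger pad.
Only numpy, scipy, OpenCV 4.12 (cv2) and the standard library are available. Lean on these libraries where they do the work, as an engineer would, in place of code of your own. Each camera call takes 0.05 s, during which the arm holds its last target. There are 200 camera calls.

TASK

Be the third hand at the taping jig: take the flat soap box, lay it flat on the jig's board between the two low cheeks with a narrow end towards the sprung fence, then push it gently along the board so that the fence goes back until its pointers stand midway between the two lines on each cheek (a steady 9 N or so), never ramming the fence against its end stop. Finish while still holding the box there with the fingers, pressed steadily, so that a colleague can tape the end flap through the notch. Leave the other things on the table where they are.

Things in the scene. Friction and masses are not known exactly. Their poses are not given: they have to be found in the camera images.
- soap: the soap box: closed printed card box, 56 mm (its x) by 84 mm (its y) by 30 mm high (z, up), 0.08 to 0.17 kg, lying flat; origin at the centre of its underside. The largest of the small flat boxes. Either narrow end (its +y or -y end) may meet the fence. Pinch it across the 56 mm width; gripped some 18 mm behind its middle (away from the fence) the fingers stay clear of the cheeks.
- jig: the taping jig, fixed: a plywood board 270x120 mm, top 12 mm above the table. Origin on the table under the middle of the front face of the fence at rest; x is the pushing direction, from the open end (x = -140 mm) to the spring housing (x = 75 to 125 mm, 80 mm wide, top 42 mm above the table); y across, z up.
- jig_mark (a point): point on top of the cheek on the jig's +y side, midway between its two lines (jig x = 20, y = 39, z = 21 mm). Two fixed wooden cheeks, 14 mm wide, rise 9 mm above the board, 64 mm apart, from jig x = -8 to 55 mm, with flared lead-ins from about x = -26 mm. Each has two thin dark lines across its top, at x = 12 and 28 mm.
- fence_face (a point): middle of the front face of the fence, 28 mm above the table, moving with the fence. The fence is a wooden block 58 mm wide, 14 mm thick, from 13 to 46 mm above the table, with a 20 mm wide notch in the middle of its upper half; a thin steel pointer on each side, level with its front face, reaches out over the cheek.
- fence (a joint): how far the fence is pushed back along the jig's x, in m: 0 at rest, 0.045 at its end stop. Springs push it back with 450 N per m (9 N at 0.020 m). The pointers stand at the lines at 0.012 and 0.028.
- matchbox: small card matchbox 36x57x16 mm lying near one end of the soap box; origin at the centre of its underside; to be left alone
- tin: round flat balm tin, 57 mm across, 20 mm high, near the soap box; origin at the centre of its underside; to be left alone
- tin_mid: round flat balm tin, 57 mm across, 20 mm high, at the back in the middle of the table; origin at the centre of its underside; to be left alone
- tape: roll of tape, 93 mm across, 48 mm high, lying flat at the left; origin at the centre of its underside; to be left alone
- pen: pen 145 mm long, 9 mm thick, lying at the right; origin at the centre of its underside; to be left alone
- matchbox_far: small card matchbox 36x57x16 mm, at the right side of the table; origin at the centre of its underside; to be left alone
Mind the look-alikes: they are no part of the job. Several things look just like the soap: the one meant starts farthest to the robot's right.

How it is judged:
By the outcome, as a careful person would: the job done as asked, in the order asked, and still so for the second after the job is handed in, while the arm keeps its last pose, push and grip.
It also fails if it takes over 48 s, if anything falls off the work surface, if the arm or the gripper's body presses on something with over 40 N, if the wrist force passes 120 N, or if a joint passes its speed limit or range.

## Working session

There is one attempt and no reset: what is moved stays moved. The work goes in short steps, Python scripts to look and compute and a shell command to move; the robot and the scene stay as the last step left them, time stands still between calls to the robot, and variables do not carry over. Pictures are saved under pics/ and viewed, at most 10 in all, crops included, and the job is handed in when it is done.

```bash
mkdir -p pics; ls; cat > h.py <<'E'
import numpy as np,cv2
from scipy.spatial.transform import Rotation as R
from station import *
def cloud(name):
    p=camera_params(name); im,d=grab_frame(name)
    v,u=np.mgrid[:420,:560]
    P=np.stack([(u-p['cx'])/p['fx']*d,(v-p['cy'])/p['fy']*d,d],-1)
    Rm=np.array(p['orientation'])
    Rm=Rm if Rm.shape==(3,3) else R.from_euler('xyz',Rm,degrees=True).as_matrix()
    W=P@Rm.T+np.array(p['origin']); W[d==0]=np.nan
    return im,W
E
python3 - <<'E'
from h import *
print(get_state())
for n in('top','scene'):
    p=camera_params(n);print(n,p)
    im,W=cloud(n);np.savez(n,im=im,W=W)
    cv2.imwrite(f'pics/{n}.png',im[...,::-1])
E
```

```text
pics
{'time': 0.0, 'joint_pos': array([70.53137687, 26.83946899, -0.66460981, 91.88444636,  0.34334618,
       61.38636252, -3.22521008]), 'joint_velocities': array([ 0.0161262 , -0.00735902,  0.0017101 ,  0.04223895,  0.08854166,
        0.00944482, -0.03427375]), 'effort': array([-1.10151763e-03, -5.32385087e+01,  2.13805237e-02, -2.51302367e+01,
        1.14351485e-02,  7.75133260e-03, -1.89213176e-05]), 'eef_pos': array([ 0.18985394, -0.62103437,  0.23027358]), 'eef_rot': array([-1.79891936e+02,  7.13146632e-03,  1.70014386e+01]), 'ft_force': array([ 0.78359138, -0.13005877, -0.84465909]), 'wrist_torque': array([-0.05832339, -0.01421449,  0.0103147 ]), 'grasp_force': 0.0, 'width': 0.08536995227537424}
top {'fx': 524.82114134867, 'fy': 524.82114134867, 'cx': 278.0137984029481, 'cy': 206.41260179170183, 'origin': array([0.1904615 , 0.12358118, 1.71007576]), 'orientation': array([-167.23806779,   -0.21935888,  -90.8873651 ])}
scene {'fx': 540.833978933777, 'fy': 540.833978933777, 'cx': 285.4690894917834, 'cy': 211.60385095016002, 'origin': array([-0.63816449, -1.00359394,  1.32633945]), 'orientation': array([-128.07547385,    0.8579837 ,  -48.05193066])}
```

View pics/top.png

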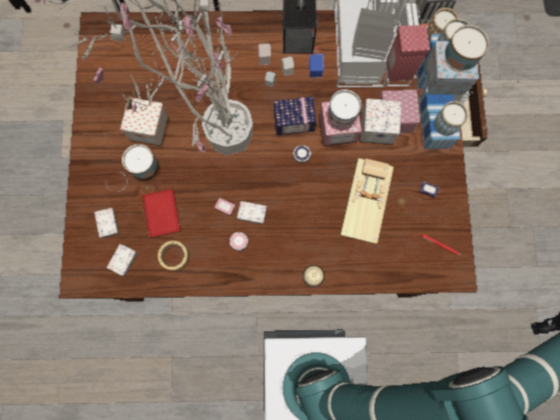

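View pics/scene.png

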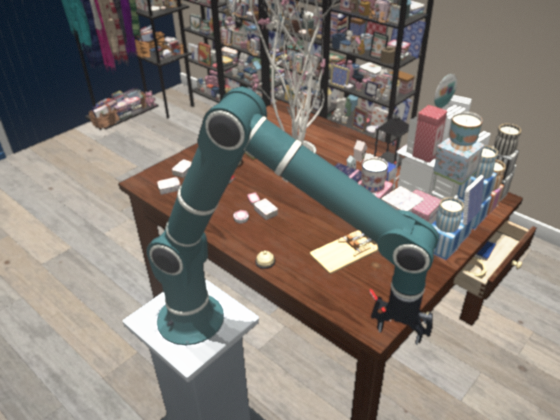

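The candidates for the soap in the top view are the white printed boxes at (252,212), (106,222) and (121,260). The pink (225,206) is the matchbox, (238,241) the tin. The one farthest right is (252,212), with the jig at (368,200). I'll check it in a close crop and measure.

```bash
python3 - <<'E'
from h import *
z=np.load('top.npz');im,W=z['im'],z['W']
a=cv2.resize(im[150:260,200:300],None,fx=4,fy=4,interpolation=2)
b=cv2.resize(im[150:260,330:410],None,fx=4,fy=4,interpolation=2)
cv2.imwrite('pics/crop1.png',np.hstack([a,b])[...,::-1])
hgt=W[...,2]
def rect(name,r0,r1,c0,c1,lo,hi):
    m=np.zeros(hgt.shape,np.uint8);m[r0:r1,c0:c1]=((hgt>lo)&(hgt<hi))[r0:r1,c0:c1]
    n,l,s,c=cv2.connectedComponentsWithStats(m)
    for i in range(1,n):
        if s[i,4]<25:continue
        q=W[l==i]; r=cv2.minAreaRect((q[:,:2]*1000).astype(np.float32))
        print(name,s[i],c[i].round(1),np.round(r[0],1),np.round(r[1],1),round(r[2],1),'z',np.median(q[:,2]).round(4))
rect('left',190,280,90,135,.02,.05)
rect('box',190,260,205,275,.02,.05)
rect('mb',190,260,205,275,.010,.05)
rect('board',150,250,335,400,.006,.016)
rect('jig',150,250,335,400,.017,.06)
rect('housing',150,250,335,400,.036,.06)
print(W[230,300],W[260,350])
E
```

```text
left [ 95 208  23  30 465] [106.2 222.3] [526.8 671.3] [87.3 58.6] 14.0 z 0.031
left [108 244  27  32 477] [121.5 259.6] [404.  615.9] [59.8 82.9] 62.9 z 0.0311
box [238 202  29  21 447] [252. 212.] [554.1 196.9] [84.9 57.7] 76.9 z 0.0305
box [231 233  17  17 137] [238.5 241. ] [459.1 239.7] [53.2 52.2] 0.2 z 0.0229
mb [215 198  20  17 189] [224.8 206.2] [577.5 287. ] [58.5 38.3] 61.0 z 0.0168
mb [238 202  29  23 469] [252.1 212.4] [553.5 197. ] [84.9 59. ] 76.8 z 0.0301
mb [230 232  19  18 243] [238.9 240.7] [460.5 240.3] [54.3 55.8] 39.4 z 0.0206
board [ 342  158   43   86 1318] [362.5 213.4] [ 594.8 -183.2] [125.5 279.2] 78.4 z 0.0115
board [377 166  17  39 201] [385.6 183.8] [ 647.7 -246.8] [ 40.3 133.3] 74.3 z 0.0113
board [367 176  11  18 104] [371.8 184.9] [ 644.2 -203.4] [30.4 57.6] 74.1 z 0.0118
jig [354 159  35  47 764] [372.7 179.4] [ 647.6 -202.8] [102.5 150.2] 72.0 z 0.0369
housing [363 159  26  19 336] [375.8 168.4] [ 692.3 -214.4] [80.1 53.7] 75.5 z 0.0425
housing [361 191   7   5  29] [364.2 193. ] [ 608.  -171.3] [14.7 20.1] 4.1 z 0.0446
housing [373 193   7   7  31] [375.8 195.5] [ 599.7 -209.1] [19.1 18.4] 72.0 z 0.0456
[4.96555794e-01 3.95649620e-02 1.82995789e-04] [ 0.39465134 -0.12127814  0.00050428]
```

View pics/crop1.png

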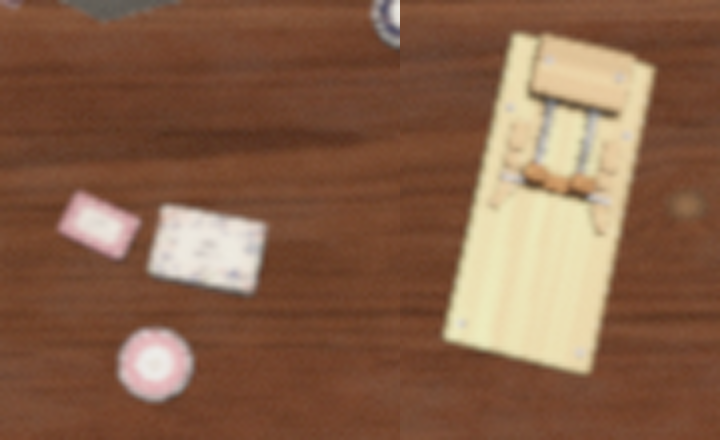

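(252,212) is a white printed box 85x58x30 mm and the farthest right of the three, so it is the soap. The pink matchbox lies off its +y end, the tin is nearer the robot, and the fence has its pointers at crop (515,178) and (595,198). Next I refine the jig's pose.

```bash
python3 - <<'E'
from h import *
from scipy.optimize import least_squares
z=np.load('top.npz');im,W=z['im'],z['W']
p=camera_params('top');Rm=R.from_euler('xyz',p['orientation'],degrees=True).as_matrix();o=p['origin']
def plane(uv,h):
    d=np.c_[(uv[:,0]-p['cx'])/p['fx'],(uv[:,1]-p['cy'])/p['fy'],np.ones(len(uv))]@Rm.T
    return (o+d*((h-o[2])/d[:,2])[:,None])[:,:2]*1000
def fit(r0,r1,c0,c1,test,h,name):
    m=np.zeros(im.shape[:2],np.uint8);m[r0:r1,c0:c1]=test[r0:r1,c0:c1]
    cs,_=cv2.findContours(m,0,cv2.CHAIN_APPROX_NONE);c=max(cs,key=cv2.contourArea)[:,0].astype(float)
    q=plane(c,h).astype(np.float32);r=cv2.minAreaRect(q);b=cv2.boxPoints(r)
    print(name,r, 'edges:')
    for i in range(4):
        a,e=b[i],b[(i+1)%4];t=(e-a)/np.linalg.norm(e-a);n=np.array([-t[1],t[0]]);L=np.linalg.norm(e-a)
        s=(q-a)@t;dd=abs((q-a)@n);k=q[(s>.1*L)&(s<.9*L)&(dd<5)]
        v=cv2.fitLine(k,cv2.DIST_HUBER,0,.01,.01).ravel();print(np.degrees(np.arctan2(v[1],v[0])).round(2),v[2:].round(1),len(k))
i=im.astype(int)
fit(150,250,335,400,(i[...,1]>120)&(i[...,0]>140),.012,'jig')
fit(195,230,236,275,(i[...,2]>125),.030,'soap')
fit(150,180,355,395,(W[...,2]>.03),.042,'housing')
E
```

```text
jig ((595.9525756835938, -186.55616760253906), (125.02365112304688, 278.7669372558594), 74.8690185546875) edges:
-15.1 [ 579.  -244.9] 63
74.75 [ 727.6 -226.5] 25
-15.21 [ 611.1 -127.6] 63
74.59 [ 459.9 -161.3] 30
soap ((554.5867309570312, 198.73956298828125), (87.37825012207031, 60.27942657470703), 77.65892791748047) edges:
-10.32 [545.8 157.5] 14
78.87 [582.3 192.9] 21
-13.24 [561.4 240.6] 14
77.87 [524.6 193.9] 21
housing ((691.5844116210938, -213.57028198242188), (80.44063568115234, 54.92723846435547), 74.4769287109375) edges:
-14.65 [ 681.3 -251.1] 12
74.62 [ 715.4 -224.5] 19
-12.84 [ 701.4 -176.4] 13
72.79 [ 667.6 -204.2] 14
```

```bash
python3 -m jog '[3,-2.3,0,0,0,-0.1,1, 6.3,-4.9,0,0,0,-0.21,1, 9.6,-7.5,0,0,0,-0.32,1, 12.9,-10,0,0,0,-0.43,1, 16.2,-12.6,0,0,0,-0.54,1, 19.5,-15.2,0,0,0,-0.65,1, 22.8,-17.7,0,0,0,-0.76,1, 26.1,-20.3,0,0,0,-0.87,1, 29.3,-22.8,0,0,0,-0.97,1, 32.5,-25.3,0,0,0,-1.056,1]' 30; python3 -c "
from h import *
s=get_state();print(s['eef_pos'],s['eef_rot'],s['joint_pos'],s['time'])"
```

```text
time: 0.93
eef_pos: [0.4275, -0.2826, 0.2312]
eef_rot: [-180.0, 0.0, 77.8]
ft_force: [-0.4, 0.1, -0.2]
width: 0.0855
grasp_force: 0.0
[ 0.42749561 -0.28261981  0.23124417] [-1.79989937e+02  7.17448224e-03  7.77878169e+01] [ 48.95347999  15.41978194 -22.47062902 109.72810202   7.0376057
  56.18155947  11.07159684] 0.9333
```

```bash
python3 -m jog '[4,0.2,0,0,0,0,1, 8,0.4,0,0,0,0,1, 12,0.6,0,0,0,0,1, 16,0.8,0,0,0,0,1, 20,1,0,0,0,0,1, 24,1.2,0,0,0,0,1, 28,1.4,0,0,0,0,1, 32,1.6,0,0,0,0,1, 36,1.8,1,0,0,0,1, 39.5,1.9,3,0,0,0,1]'; python3 -m jog '[3,0,1,0,0,0,1, 6,0,2,0,0,0,1, 8.3,0,3,0,0,0,1, 8.3,0,5,0,0,0,1, 8.3,0,7,0,0,0,1, 8.3,0,8,0,0,0,1, 8.3,0,8,0,0,0,1, 8.3,0,8,0,0,0,1, 8.3,0,8,0,0,0,1, 8.3,0,8,0,0,0,1]'
python3 - <<'E'
from h import *
s=get_state();print(s['eef_pos'],s['eef_rot'],s['joint_pos'])
p=camera_params('wrist');print(p)
im,d=grab_frame('wrist');cv2.imwrite('pics/w1.png',im[...,::-1]);np.savez('w1',im=im,d=d)
E
```

```text
time: 1.77
eef_pos: [0.5327, 0.0999, 0.2029]
eef_rot: [179.7, -0.1, 77.5]
ft_force: [-0.1, 0.5, 0.5]
width: 0.0852
grasp_force: 0.0
time: 2.6
eef_pos: [0.5497, 0.1779, 0.1225]
eef_rot: [179.9, -0.1, 77.5]
ft_force: [0.4, 0.2, 0.3]
width: 0.0854
grasp_force: 0.0
[0.54970889 0.17790252 0.12253976] [ 1.79888241e+02 -5.43758414e-02  7.74669209e+01] [  1.96432843  31.42762367 -30.25219822 105.60506052  20.62215528
  48.3314832  -51.03998096]
{'fx': 325.19226210127806, 'fy': 325.19226210127806, 'cx': 280.7619047018163, 'cy': 208.24107022834824, 'origin': array([0.56747135, 0.25759423, 0.26445867]), 'orientation': array([ 1.61212996e+02, -8.73718331e-02, -1.24890347e+01])}
```

View pics/w1.png

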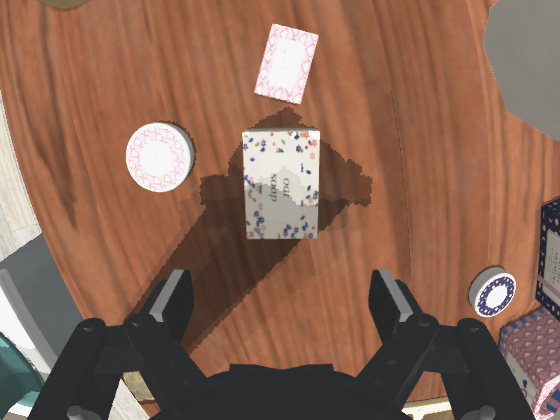

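The wrist view shows the soap box squarely between the fingers: its top corners are near (243,131), (320,131), (317,238) and (247,238), with the matchbox at (287,64) and the tin at (160,157) clear of them.

```bash
cat >> h.py <<'E'
def wray(uv,p,h):
    uv=np.array(uv,float);a=uv-[p['cx'],p['cy']];r=np.linalg.norm(a,axis=1);th=r/p['fx']
    d=np.c_[a*(np.sin(th)/r)[:,None],np.cos(th)]@R.from_euler('xyz',p['orientation'],degrees=True).as_matrix().T
    o=p['origin'];return o+d*((h-o[2])/d[:,2])[:,None]
E
python3 - <<'E'
from h import *
p=camera_params('wrist')
q=wray([(243,131),(320,131),(317,238),(247,238)],p,.03)*1000
print(q.round(1),q.mean(0)); e=q[[0,1]].mean(0)-q[[2,3]].mean(0);print(np.linalg.norm(e),np.degrees(np.arctan2(e[1],e[0])))
g=q.mean(0)-18*e/np.linalg.norm(e)
s=get_state();d=g/10-s['eef_pos']*100;print('tool shift cm',R.from_euler('xyz',s['eef_rot'],degrees=True).inv().apply(d))
E
```

```text
[[536.7 242.9  30. ]
 [590.8 230.9  30. ]
 [573.1 149.1  30. ]
 [519.1 161.1  30. ]] [554.92145161 196.00769052  30.        ]
83.63683530198877 77.82234941208593
tool shift cm [0.07450704 0.11545981 9.25248718]
```

```bash
python3 -m jog '[0.1,0.1,3,0,0,0,1, 0.1,0.1,6,0,0,0,1, 0.1,0.1,8.5,0,0,0,1, 0.1,0.1,10.5,0,0,0,1, 0.1,0.1,11.3,0,0,0,1, 0.1,0.1,11.7,0,0,0,1, 0.1,0.1,11.7,0,0,0,1, 0.1,0.1,11.7,0,0,0,0.75, 0.1,0.1,11.7,0,0,0,0.6, 0.1,0.1,11.7,0,0,0,0.55]' 30;  python3 -m jog '[0,0,0,0,0,0,0.5, 0,0,0,0,0,0,0.4, 0,0,0,0,0,0,0.3, 0,0,0,0,0,0,0.3, 0,0,0,0,0,0,0.3, 0,0,0,0,0,0,0.3, 0,0,0,0,0,0,0.3, 0,0,0,0,0,0,0.3, 0,0,0,0,0,0,0.3, 0,0,0,0,0,0,0.3]' 35
```

```text
time: 3.48
eef_pos: [0.5511, 0.1791, 0.0058]
eef_rot: [179.9, -0.1, 77.5]
ft_force: [1.3, -0.3, -0.3]
width: 0.0553
grasp_force: 32.2
time: 4.32
eef_pos: [0.5511, 0.179, 0.0058]
eef_rot: [179.9, -0.1, 77.5]
ft_force: [-0.4, -1.2, 6.1]
width: 0.0554
grasp_force: 37.0
```

```bash
python3 -m jog '[0,0,-1,0,0,0,0.3, 0,0,-3,0,0,0,0.3, 0,0,-6,0,0,0,0.3, -2,0,-8,0,0,0.1,0.3, -5,0.3,-9,0,0,0.2,0.3, -8,0.6,-9,0,0,0.3,0.3, -11,0.8,-9,0,0,0.4,0.3, -14,1,-9,0,0,0.5,0.3, -17,1.2,-9,0,0,0.6,0.3, -20,1.4,-9,0,0,0.7,0.3]'
python3 - <<'E'
from h import *
s=get_state();d=np.array([49.87,-16.09,0])-s['eef_pos']*100;print(s['joint_pos'],s['eef_rot'])
print('shift',R.from_euler('xyz',s['eef_rot'],degrees=True).inv().apply(d),'turn',np.radians(s['eef_rot'][2]+15.2))
E
```

```text
time: 5.15
eef_pos: [0.52, -0.021, 0.0951]
eef_rot: [180.0, -0.0, 37.1]
ft_force: [0.5, -0.6, -1.3]
width: 0.0549
grasp_force: 37.9
[ 14.44006655  27.09637487 -19.40274707 114.77553423  13.55981851
  40.22259766 -66.27089923] [ 1.79975130e+02 -2.74937338e-02  3.71266242e+01]
shift [-10.14642364   9.87081061   9.50847974] turn 0.9132718779979418
```

```bash
python3 -m jog '[-1.2,1.2,0,0,0,0.1,0.3, -2.6,2.5,0,0,0,0.2,0.3, -4,3.9,0,0,0,0.3,0.3, -5.5,5.4,0,0,0,0.4,0.3, -7,6.9,0,0,0,0.5,0.3, -8.5,8.3,0,0,0,0.6,0.3, -9.7,9.5,0,0,0,0.7,0.3, -10.1,9.9,0,0,0,0.8,0.3, -10.1,9.9,0,0,0,0.9,0.3, -10.1,9.9,0,0,0,0.917,0.3]'
python3 -m jog '[0,0,1,0,0,0,0.3, 0,0,2,0,0,0,0.3, 0,0,3,0,0,0,0.3, 0,0,3,0,0,0,0.3, 0,0,3,0,0,0,0.3, 0,0,3,0,0,0,0.3, 0,0,3,0,0,0,0.3, 0,0,3,0,0,0,0.3, 0,0,3,0,0,0,0.3, 0,0,3,0,0,0,0.3]'
python3 - <<'E'
from h import *
s=get_state();print(s['eef_pos'],s['eef_rot'],s['joint_pos'])
p=camera_params('wrist')
im,d=grab_frame('wrist');cv2.imwrite('pics/w2.png',im[...,::-1])
im,W=cloud('top');cv2.imwrite('pics/t2.png',cv2.resize(im[130:260,310:430],None,fx=4,fy=4,interpolation=2)[...,::-1])
E
```

```text
time: 5.98
eef_pos: [0.5001, -0.1601, 0.0949]
eef_rot: [180.0, -0.0, -15.4]
ft_force: [0.2, -0.1, -1.1]
width: 0.0554
grasp_force: 37.9
time: 6.82
eef_pos: [0.5005, -0.1597, 0.0646]
eef_rot: [180.0, -0.0, -15.1]
ft_force: [-0.2, 0.8, -0.6]
width: 0.0552
grasp_force: 37.8
[ 0.50051286 -0.15965974  0.06456456] [ 1.79996636e+02 -3.22819875e-02 -1.51395774e+01] [ 18.2705933   28.93070772  -5.21465782 115.55270885   4.33216218
  35.66247746 -94.95642359]
```

View pics/w2.png

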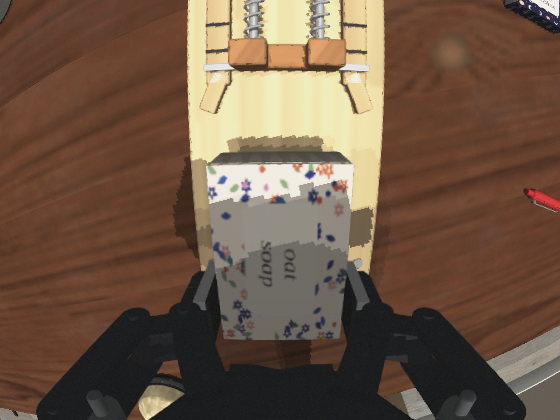

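The wrist view shows the box held level and in line with the jig: box front edge at (208–353,164), fence top at (228–346,42), pointers at row 68. I check the lateral offset and angle numerically.

```bash
python3 - <<'E'
from h import *
p=camera_params('wrist');s=get_state();T=R.from_euler('xyz',s['eef_rot'],degrees=True).as_matrix()
for n,uv,h in [('fence front top',[(229,66),(345,66)],.046),('pointers',[(204,68),(368,68)],.024),('board edges',[(193,150),(380,150)],.012),('board edges far',[(187,10),(383,10)],.012),('flare tips',[(206,110),(365,110)],.021),('box front',[(208,163),(353,163)],.0888),('box rear',[(223,339),(340,339)],.0888)]:
    q=wray(uv,p,h);t=(q-s['eef_pos'])@T*1000
    print(n,t[:,:2].round(1).tolist(),'mid',t.mean(0)[:2].round(1))
E
```

```text
fence front top [[101.7, -23.5], [102.0, 32.7]] mid [101.9   4.6]
pointers [[103.8, -41.2], [104.3, 50.2]] mid [104.    4.5]
board edges [[55.1, -52.5], [55.5, 63.0]] mid [55.3  5.2]
board edges far [[143.0, -54.8], [143.7, 63.1]] mid [143.4   4.1]
flare tips [[79.6, -41.2], [80.0, 49.8]] mid [79.8  4.3]
box front [[61.4, -25.6], [61.4, 28.5]] mid [61.4  1.5]
box rear [[-22.7, -26.0], [-22.6, 30.0]] mid [-22.7   2. ]
```

```bash
python3 -m jog '[0,0.25,1,0,0,0,0.3, 0,0.25,2,0,0,0,0.3, 0,0.25,3,0,0,0,0.3, 0,0.25,3.8,0,0,0,0.3, 0,0.25,4.2,0,0,0,0.3, 0,0.25,4.4,0,0,0,0.3, 0,0.25,4.6,0,0,0,0.3, 0,0.25,4.65,0,0,0,0.3, 0,0.25,4.7,0,0,0,0.3, 0,0.25,4.7,0,0,0,0.3]'
python3 - <<'E'
from h import *
s=get_state();p=camera_params('wrist');print(s['ft_force'],s['wrist_torque'])
im,d=grab_frame('wrist');cv2.imwrite('pics/w3.png',im[...,::-1])
E
```

```text
time: 7.75
eef_pos: [0.4996, -0.1619, 0.0179]
eef_rot: [180.0, 0.0, -15.1]
ft_force: [-3.8, 2.0, 3.7]
width: 0.0553
grasp_force: 38.4
[-3.79210518  1.99516576  3.6703474 ] [ 0.08894016  0.56453933 -0.00738376]
```

View pics/w3.png

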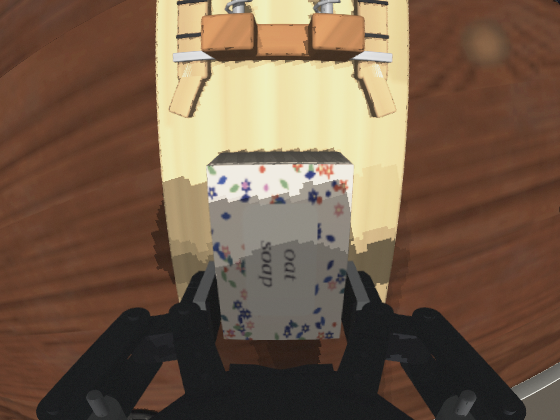

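The box lies flat on the board, contact force about 4 N. Pointer mid is col 283 and box mid col 280, so it needs about 1 mm more sideways. Then push slowly.

```bash
python3 -m jog '[0.4,0.1,0,0,0,0,0.3, 0.8,0.1,0,0,0,0,0.3, 1.2,0.1,0,0,0,0,0.3, 1.6,0.1,0,0,0,0,0.3, 2,0.1,0,0,0,0,0.3, 2.4,0.1,0,0,0,0,0.3, 2.8,0.1,0,0,0,0,0.3, 3.2,0.1,0,0,0,0,0.3, 3.6,0.1,0,0,0,0,0.3, 3.8,0.1,0,0,0,0,0.3]'; python3 -m jog '[0.1,0,0,0,0,0,0.3, 0.2,0,0,0,0,0,0.3, 0.3,0,0,0,0,0,0.3, 0.4,0,0,0,0,0,0.3, 0.5,0,0,0,0,0,0.3, 0.6,0,0,0,0,0,0.3, 0.7,0,0,0,0,0,0.3, 0.8,0,0,0,0,0,0.3, 0.9,0,0,0,0,0,0.3, 1,0,0,0,0,0,0.3]'
python3 - <<'E'
from h import *
s=get_state();p=camera_params('wrist');T=R.from_euler('xyz',s['eef_rot'],degrees=True)
print(T.inv().apply(s['ft_force']),s['wrist_torque'])
im,d=grab_frame('wrist');cv2.imwrite('pics/w4.png',im[...,::-1])
E
```

```text
time: 8.63
eef_pos: [0.536, -0.173, 0.0178]
eef_rot: [180.0, 0.0, -15.2]
ft_force: [-4.7, 2.0, 7.8]
width: 0.0553
grasp_force: 38.9
time: 9.47
eef_pos: [0.5435, -0.175, 0.0178]
eef_rot: [180.0, 0.3, -15.2]
ft_force: [-10.3, 2.5, 12.7]
width: 0.0555
grasp_force: 39.4
[-10.69184898   0.29970738 -12.63073687] [ 0.32184571  1.85028145 -0.11881238]
```

View pics/w4.png

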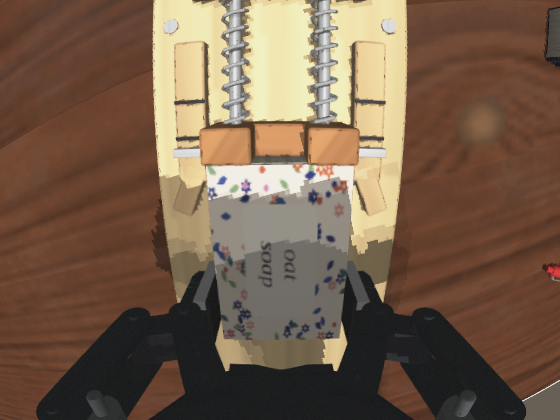

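The box end is against the fence. Pointers are at row 153, and the cheek lines at rows 138 and 102 (16 mm), so the fence is at about 5–6 mm. I push on about 13 mm and ease the downward press.

```bash
python3 -m jog '[0.1,0,-0.02,0,0,0,0.3, 0.25,0,-0.04,0,0,0,0.3, 0.4,0,-0.05,0,0,0,0.3, 0.55,0,-0.05,0,0,0,0.3, 0.7,0,-0.05,0,0,0,0.3, 0.85,0,-0.05,0,0,0,0.3, 1,0,-0.05,0,0,0,0.3, 1.15,0,-0.05,0,0,0,0.3, 1.3,0,-0.05,0,0,0,0.3, 1.3,0,-0.05,0,0,0,0.3]'
python3 - <<'E'
from h import *
s=get_state();p=camera_params('wrist');T=R.from_euler('xyz',s['eef_rot'],degrees=True)
print(T.inv().apply(s['ft_force']),s['wrist_torque'])
im,d=grab_frame('wrist');cv2.imwrite('pics/w5.png',cv2.resize(im[60:200,150:420],None,fx=2.9,fy=2.9,interpolation=2)[...,::-1])
E
```

```text
time: 10.35
eef_pos: [0.553, -0.1774, 0.0178]
eef_rot: [180.0, 0.7, -15.2]
ft_force: [-15.5, 5.0, 16.0]
width: 0.0551
grasp_force: 39.7
[-16.48074342  -0.76731235 -15.82877701] [ 0.88782571  2.96422263 -0.1537007 ]
```

View pics/w5.png

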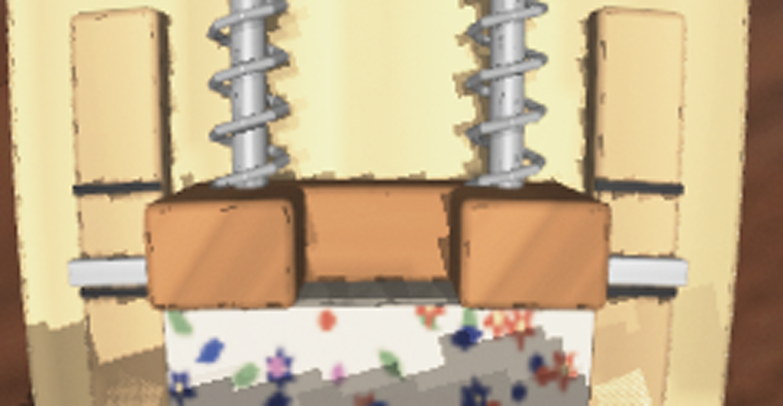

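Pointers (crop row 272) stand between the lines (rows 292 and 188), with the fence at about 15.5 mm. The tool has tipped 0.7° nose-down and presses 16 N on the board. I undo that tilt and ease off before the last few millimetres.

```bash
python3 -m jog '[0,0,-0.02,0,0.004,0,0.3, 0.05,0,-0.04,0,0.008,0,0.3, 0.1,0,-0.06,0,0.012,0,0.3, 0.15,0,-0.08,0,0.012,0,0.3, 0.2,0,-0.08,0,0.012,0,0.3, 0.2,0,-0.08,0,0.012,0,0.3, 0.2,0,-0.08,0,0.012,0,0.3, 0.2,0,-0.08,0,0.012,0,0.3, 0.2,0,-0.08,0,0.012,0,0.3, 0.2,0,-0.08,0,0.012,0,0.3]'
python3 -c "
from h import *
s=get_state();print(R.from_euler('xyz',s['eef_rot'],degrees=True).inv().apply(s['ft_force']),s['eef_pos'],s['eef_rot'])"
```

```text
time: 11.23
eef_pos: [0.5546, -0.1778, 0.0178]
eef_rot: [180.0, 0.0, -15.2]
ft_force: [-13.3, 4.5, 10.4]
width: 0.055
grasp_force: 39.1
[-13.99837057  -0.86302736 -10.44446177] [ 0.5545612  -0.17780292  0.01776356] [ 1.79988990e+02  1.92558383e-02 -1.51693264e+01]
```

```bash
python3 -m jog '[0.05,0,-0.01,0,0.002,0,0.3, 0.1,0,-0.03,0,0.004,0,0.3, 0.15,0,-0.05,0,0.004,0,0.3, 0.2,0,-0.05,0,0.004,0,0.3, 0.25,0,-0.05,0,0.004,0,0.3, 0.3,0,-0.05,0,0.004,0,0.3, 0.33,0,-0.05,0,0.004,0,0.3, 0.33,0,-0.05,0,0.004,0,0.3, 0.33,0,-0.05,0,0.004,0,0.3, 0.33,0,-0.05,0,0.004,0,0.3]'
python3 - <<'E'
from h import *
s=get_state();p=camera_params('wrist');T=R.from_euler('xyz',s['eef_rot'],degrees=True)
print(T.inv().apply(s['ft_force']),s['eef_pos'],s['eef_rot'])
im,d=grab_frame('wrist');cv2.imwrite('pics/w6.png',cv2.resize(im[60:200,150:420],None,fx=2.9,fy=2.9,interpolation=2)[...,::-1])
E
```

```text
time: 12.07
eef_pos: [0.5572, -0.1785, 0.0178]
eef_rot: [180.0, -0.1, -15.2]
ft_force: [-13.9, 5.2, 8.0]
width: 0.0553
grasp_force: 38.8
[-14.71171145  -1.34322757  -8.07138275] [ 0.55718255 -0.17848386  0.01778907] [ 1.79990496e+02 -1.36987209e-01 -1.51710879e+01]
```

View pics/w6.png

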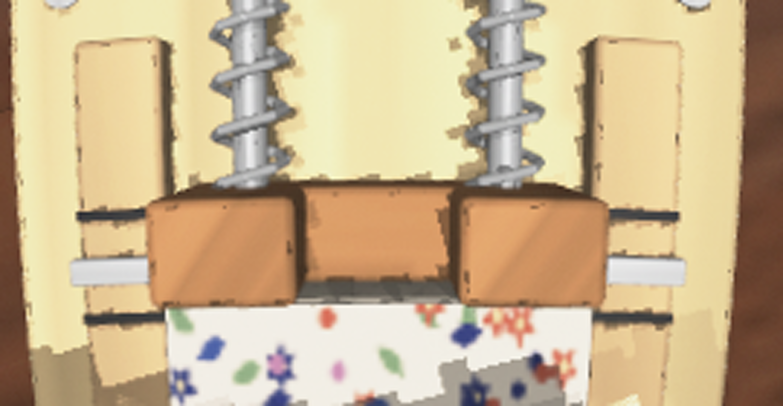

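The pointers (row 271) stand almost exactly midway between the lines (rows 215 and 318), with the fence at about 19.5 mm and square. I nudge 0.3 mm and hold to confirm it is steady.

```bash
python3 -m jog '[0.03,0,0,0,0,0,0.3, 0.03,0,0,0,0,0,0.3, 0.03,0,0,0,0,0,0.3, 0.03,0,0,0,0,0,0.3, 0.03,0,0,0,0,0,0.3, 0.03,0,0,0,0,0,0.3, 0.03,0,0,0,0,0,0.3, 0.03,0,0,0,0,0,0.3, 0.03,0,0,0,0,0,0.3, 0.03,0,0,0,0,0,0.3]' && python3 -c "
from station import *
print(get_state()['joint_velocities'].round(2)); print(sign_off())"
```

```text
time: 12.95
eef_pos: [0.5572, -0.1785, 0.0178]
eef_rot: [180.0, -0.1, -15.2]
ft_force: [-14.7, 5.3, 8.5]
width: 0.0556
grasp_force: 38.9
[ 0.05  0.09 -0.03 -0.02 -0.08 -0.03  0.06]
the job is handed in; nothing more can be done
None
```

The soap box lies flat in the jig with the fingers still gripping it, and it holds the fence at about 19.5 mm with the pointers close to midway between the lines. The fence never came near its end stop, nothing else on the table was touched, and I handed the job in at about 13 s.

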